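# Line up the blanks and ready the scraper

## Robot

A 7-joint arm with a two-finger parallel gripper is mounted at the origin on a cart in front of the work surface, level with it; the furniture and walls round the work are solid. World frame = base frame: x ahead of the robot, y to its left, z up, the work surface at z = 0. Lengths are in mm, angles in rad, forces in N, time in s.
With the tool pointing down it reaches from about 400 to 875 mm from the base axis. Payload 19.3 kg.
Tool frame: the origin (TCP) lies midway between the tips of the shut fingers; the grasp point (between the pads) lies 19 mm behind it; z points along the fingers, y is the line along which they close (so a half turn about z gives the same grasp; the last joint's range is limited). The gripper opens to 85 mm and grips with 20 to 120 N. Pads are 22 mm wide; open, the fingers measure 114 mm over their backs; the gripper's body (76 mm by 85 mm) begins 54 mm behind the grasp point. The pads swing forward as they close: fully open they stand 13 mm farther back than shut.
Start: joints at [1.247, 0.521, -0.036, 1.599, 0.021, 1.021, -0.113], TCP at [156.899, -604.977, 231.291] pointing down, gripper open.
Joint ranges: [-2.91, 2.91], [-0.3, 2.13], [-1.5, 1.42], [0.17, 2.43], [-1.26, 4.41], [0.16, 1.93], [-2.52, 2.52]. Speed limits (rad/s): [1.89, 1.89, 2.39, 2.39, 3.01, 3.01, 3.01].

## Interface

Orientations are given as [roll, pitch, yaw] about the fixed x, y, z axes, in that order (R = Rz(yaw) Ry(pitch) Rx(roll)).
In Python, from rig import arm, imaging, workorder gives the robot as it stands. The module is installed in compiled form; this text tells all that it offers.
- The arm moves only by the tool drive_tool, never from a script. Its argument "rows" is a list of rows, each an object of numbers: "x", "y", "z": the shift along the tool's x, y, z in mm; "wx", "wy", "wz": the turn, a rotation vector about the tool's x, y, z in degrees; "fingers": the opening, from 0 (shut) to 1 (fully open). A call has 1 to 10 rows; each row is the pose to reach, as a shift and turn from the pose commanded when the call began, along the tool's axes at that moment; what a row does not reach only later rows make up. A row lasts 1/10 s, in which the tool goes at most 50 mm and 8.59 degrees, less where a joint would pass 70% of its speed; a pose out of reach is approached as far as the arm can. A call with a gripper value outside its range is refused whole. The fingers move at their own pace and stop on an object; "newtons" is the grip in N (left out, the last holds). Time passes only in rows, so rows that repeat a pose let the fingers close. It gives the time, the measured TCP pose, the force, the opening and the grip force at its end, in the units of the state.
- arm.observe(): the state, without advancing time (a new reading comes with each control period).
- imaging.read_camera(name): name is "side" or "top"; returns a dict with "frame" (480x640x3 uint8, blue, green, red), "z_map" (480x640 float32, mm along the optical axis (not along the pixel's ray), 0 where there is no reading), "fx", "fy", "cx", "cy" (pixels), "rvec" (rotation vector, rad) and "tvec" (3), from world to camera coordinates, as OpenCV has them. Camera axes: x right, y down, z forward; pixel columns grow to the right and rows downward; lengths in mm; the calibration is good to about 2 mm. A picture is of the moment at which its call begins.
- workorder.close_job(): hands the job in; it is judged then, once.
The state is a dict: "t": time; "joint_pos": joint angles; "joint_velocities": joint speeds; "joint_efforts": joint torques, N m; "eef_pos": TCP position; "eef_rot": TCP orientation; "ft_force": force on the tool from outside, world axes, zero at the start; "torque": the same for the moment, N m; "gripper_width": finger opening in mm; "finger_force": force on a finger pad.
Only numpy, scipy, OpenCV 4.12 (cv2) and the standard library are available. Lean on these libraries where they do the work, as an engineer would, in place of code of your own. Each camera call takes 0.05 s, during which the arm holds its last target. There are 200 camera calls.

## Task

Get ready to deburr three blanks: first slide the three aluminium blanks into an even row, each with a short end flush and square against the front of the steel stop bar and centred on one of its three grooves. Then draw the wooden-handled scraper out of its tool block, leaving the chisel in its slot, and slant it to about 45 degrees with the blade downward. Finish while still holding it there, at rest and touching nothing else, its tip a few centimetres above the centre of the middle blank.

Things in the scene. Friction and masses are not known exactly. Their poses are not given: they have to be found in the camera images.
- stop_bar: straight steel bar, 20 mm thick (x), 300 long (y), 16 high, fixed to the bench; origin at the centre of its underside, x away from the robot at right angles to its length. Its front face, 10 mm in front (-x) of the origin, looks to the robot and the blanks; three dark grooves (6 mm wide) cross its top and front face, at y = +100, 0 and -100 mm
- groove_0 (a point): the left groove of the stop bar (seen from the robot): point on the bar's front face, 11 mm above the bench; same axes as the bar
- groove_1 (a point): the middle groove of the stop bar (seen from the robot): point on the bar's front face, 11 mm above the bench; same axes as the bar
- groove_2 (a point): the right groove of the stop bar (seen from the robot): point on the bar's front face, 11 mm above the bench; same axes as the bar
- blank_0_centre (a point): plain aluminium block with two small holes in its top, 38 x 52 mm and 22 mm high, about 0.12 kg, loose on the bench; point at its centre, 11 mm up. The three blanks are alike. y along its 52 mm length, x across its 38 mm width, z up
- blank_1_centre (a point): plain aluminium block with two small holes in its top, 38 x 52 mm and 22 mm high, about 0.12 kg, loose on the bench; point at its centre, 11 mm up. The three blanks are alike. y along its 52 mm length, x across its 38 mm width, z up
- blank_2_centre (a point): plain aluminium block with two small holes in its top, 38 x 52 mm and 22 mm high, about 0.12 kg, loose on the bench; point at its centre, 11 mm up. The three blanks are alike. y along its 52 mm length, x across its 38 mm width, z up
- scraper_grip (a point): hand scraper, 166 mm long, 0.08 kg: rounded wooden handle (100 mm long, 24 mm across y, 28 across z), flat steel blade (22 x 9 mm). Stands blade down in one slot of the tool block, handle above it, upright within 6 degrees. Point in the middle of the handle's section, 43 mm below its top end, 123 mm from the blade's end. x along the tool from handle to blade, y and z across it
- scraper_tip (a point): middle of the end edge of the scraper's blade; same axes as scraper_grip
- tool_block: fixed wooden block, 62 (x) x 180 (y) x 78 mm high, with two equal slots (11.5 x 25 mm, 72 deep) at y = +45 and -45 mm; origin at the centre of its underside. One slot holds the scraper (blade 63 mm deep in it), the other the chisel; which is which varies. The scraper comes out straight up, clear after 65 mm of lift
- chisel_shank (a point): red octagonal cold chisel, 168 mm long, 17 mm thick, standing blade down in the other slot and reaching 132 mm above the block's top; point on its axis 44 mm below its top end. Stays where it is
Not all that is in view belongs to the job. Leave any purple or turquoise look-alike of the part that bears blank_1_centre alone.

How it is judged:
By the outcome, as a careful person would: the job done as asked, in the order asked, and still so for the second after the job is handed in, while the arm keeps its last pose, push and grip.
It also fails if it takes over 72 s, if anything falls off the work surface, if the arm or the gripper's body presses on something with over 40 N, if the wrist force passes 120 N, or if a joint passes its speed limit or range.

## Working session

There is one attempt and no reset: what is moved stays moved. The work goes in short steps, Python scripts to look and compute and a tool call to move; the robot and the scene stay as the last step left them, time stands still between calls to the robot, and variables do not carry over. Pictures are saved under pics/ and viewed, at most 10 in all, crops included, and the job is handed in when it is done.

Besides the shell and the picture viewer there is one more tool, called after ">>>" by a JSON object that holds its "method" and its "body", one argument or row to a line. drive_tool: Moves the arm, as the interface text tells. Its arguments: {"type":"object","properties":{"rows":{"type":"array"},"newtons":{"type":"number"}},"required":["rows"]}

```bash
mkdir -p pics; python3 - <<'E'
from rig import arm, imaging
import cv2, numpy as np, pickle
for n in ("top","side"):
    d=imaging.read_camera(n); pickle.dump(d,open(n+".pkl","wb")); cv2.imwrite(f"pics/{n}0.png",d["frame"])
    R=cv2.Rodrigues(np.array(d["rvec"],float))[0]; print(n,d["fx"],d["cx"],d["cy"],-R.T@np.array(d["tvec"]).ravel(), R[2])
print(arm.observe())
E
```

```text
top 463.5716338590114 328.5616470850197 240.39121048927154 [421.65510035  30.74733652 959.11588202] [ 0.1043714   0.00531113 -0.99452421]
side 530.8526212985147 322.2585905538934 243.79501494456096 [ 249.72256479 1000.38496832  524.35952106] [ 0.2573852  -0.88507399 -0.38781038]
{'t': 0.1, 'joint_pos': array([ 1.24679023,  0.52197869, -0.03631335,  1.59995991,  0.0211708 ,
        1.02108986, -0.11276965]), 'joint_velocities': array([-0.0006576 , -0.00129665,  0.00220631, -0.00227878, -0.00115408,
       -0.00156526, -0.00074247]), 'joint_efforts': array([ 5.75800645e-03, -9.28484988e+01,  1.98588453e+00, -3.70531476e+01,
        1.84109010e-02,  5.32600054e-03,  5.38396847e-06]), 'eef_pos': array([ 156.82029501, -604.68721826,  230.76511213]), 'eef_rot': array([-3.14054207e+00,  5.57406968e-05,  2.53798189e-01]), 'ft_force': array([-0.55552109, -0.09934559,  0.37348252]), 'torque': array([0.00119808, 0.00706737, 0.00311623]), 'finger_force': 0.0, 'gripper_width': 85.65093920716272}
```

View pics/top0.png

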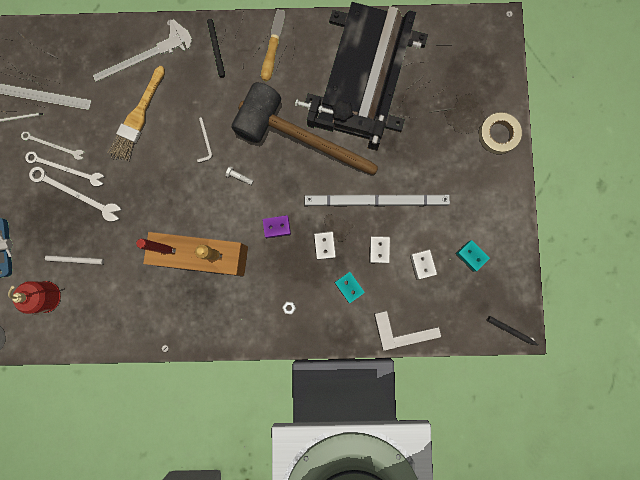

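View pics/side0.png

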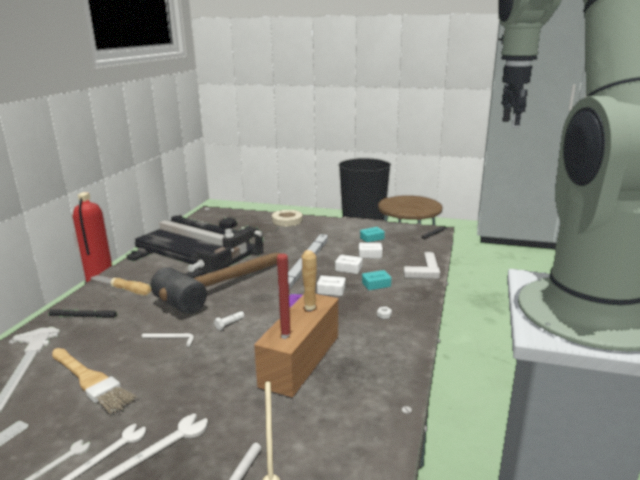

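The top view shows the bar at (305–450, 200) with its grooves near (328, 200), (377, 200) and (424, 200). The white blanks are at (325,245), (380,249) and (424,264), the tool block at (195,254), the scraper at (203,251) and the chisel at (155,245). The side view shows the chisel (red) nearer the camera and the scraper behind it.

```bash
cat > h.py <<'E'
import cv2, numpy as np, pickle
from rig import arm, imaging
def cam(n): return imaging.read_camera(n)
def pose(d):
    R=cv2.Rodrigues(np.array(d["rvec"],float))[0]; return R,-R.T@np.array(d["tvec"],float).ravel()
def ray(d,uv,z):
    R,C=pose(d); uv=np.atleast_2d(np.array(uv,float))
    r=np.c_[(uv[:,0]-d["cx"])/d["fx"],(uv[:,1]-d["cy"])/d["fy"],np.ones(len(uv))]@R
    return C+r*((z-C[2])/r[:,2])[:,None]
def comps(d,m,z,amin=150):
    out=[]
    for c in cv2.findContours(m.astype(np.uint8),cv2.RETR_EXTERNAL,cv2.CHAIN_APPROX_NONE)[0]:
        if cv2.contourArea(c)<amin: continue
        w=ray(d,c[:,0,:],z)[:,:2].astype(np.float32)
        (cx,cy),(a,b),t=cv2.minAreaRect(w)
        if a<b: t+=90; a,b=b,a
        t=(t+90)%180-90   # angle of long side from x
        out.append((c[:,0].mean(0).round(1),round(cx,1),round(cy,1),round(a,1),round(b,1),round(t,1)))
    return out
def blanks(d,z=22):
    hsv=cv2.cvtColor(d["frame"],cv2.COLOR_BGR2HSV)
    m=(hsv[...,1]<40)&(hsv[...,2]>150)
    m=cv2.morphologyEx(m.astype(np.uint8),cv2.MORPH_CLOSE,np.ones((3,3)))
    return m
E
python3 - <<'E'
from h import *
d=pickle.load(open("top.pkl","rb"))
m=blanks(d); m[:,:290]=0; m[:180]=0; m[350:]=0; m[:,470:]=0
for z in (22,16): 
  print(z); [print(*o) for o in comps(d,m,z)]
hsv=cv2.cvtColor(d["frame"],cv2.COLOR_BGR2HSV)
print(hsv[200,300:456:1,2]); print(hsv[204,300:456:1,2])
# block wood
H=hsv[...,0];w=((H>8)&(H<20)&(hsv[...,1]>120)&(hsv[...,2]>90)); w[:225]=0;w[290:]=0;w[:,:130]=0;w[:,260:]=0
[print('blk',*o) for o in comps(d,w,78)]
# heights in z_map around scraper
R,C=pose(d)
v,u=np.mgrid[225:285,130:255]; zz=d["z_map"][225:285,130:255]
P=np.stack([(u-d["cx"])/d["fx"]*zz,(v-d["cy"])/d["fy"]*zz,zz],-1).reshape(-1,3)@R+C
for nm,lo,hi in (("blocktop",70,86),("mid",95,300)):
    k=(P[:,2]>lo)&(P[:,2]<hi); Q=P[k]; print(nm,k.sum(),Q.min(0).round(),Q.max(0).round(),Q.mean(0).round(1)); 
    if nm=="blocktop": r=cv2.minAreaRect(Q[:,:2].astype(np.float32)); print(r)
    else:
        for s in (Q[:,1]<Q[:,1].mean(),Q[:,1]>Q[:,1].mean()): print(s.sum(),Q[s].mean(0).round(1),np.percentile(Q[s][:,2],[10,50,90,99]).round(), Q[s].min(0).round(),Q[s].max(0).round())
cv2.imwrite("pics/zoom0.png",np.hstack([cv2.resize(d["frame"][225:285,130:260],None,fx=3,fy=3),cv2.resize(pickle.load(open("side.pkl","rb"))["frame"][230:410,250:350],None,fx=1,fy=1).repeat(1,0)]) if 0 else cv2.resize(d["frame"][225:285,130:260],None,fx=6,fy=6,interpolation=cv2.INTER_CUBIC))
s=pickle.load(open("side.pkl","rb")); cv2.imwrite("pics/zooms.png",cv2.resize(s["frame"][235:405,245:355],None,fx=3.5,fy=3.5,interpolation=cv2.INTER_CUBIC))
E
```

```text
22
[402.7 333.1] 347.0 -117.8 118.0 73.7 -78.2
[424. 264.] 467.6 -155.7 52.2 38.1 13.4
[380.  249.1] 499.2 -68.1 51.0 36.6 -1.8
[324.4 244.9] 510.7 44.3 51.8 37.6 5.0
[315.3 199.9] 603.9 60.7 43.2 16.7 88.6
[437.7 199.1] 600.1 -190.1 45.0 16.6 88.6
[400.7 199. ] 601.9 -113.6 92.4 16.6 88.6
[352.  199.2] 603.2 -14.2 90.3 18.7 88.6
16
[402.7 333.1] 346.5 -118.7 118.7 74.2 -78.2
[424. 264.] 467.8 -156.9 52.6 38.4 13.4
[380.  249.1] 499.7 -68.7 51.3 36.8 -1.8
[324.4 244.9] 511.3 44.4 52.2 37.9 5.0
[315.3 199.9] 605.1 60.9 43.4 16.8 88.6
[437.7 199.1] 601.2 -191.5 45.3 16.7 88.6
[400.7 199. ] 603.0 -114.5 92.9 16.8 88.6
[352.  199.2] 604.4 -14.5 90.9 18.9 88.6
[ 95  94  98  98  53 220 207 184 182 101 215 158 199 198 197 196 195 197
 197 196 196 196 197 196 195 198 210 111 107 102 183 199 195 195 194 195
 194 195 196 195 194 194 193 195 195 193 195 193 194 194 194 194 194 194
 193 192 192 192 192 192 193 193 193 194 193 193 192 193 193 193 193 192
 194 195 206 110 107 105 155 198 195 190 192 191 190 192 190 192 189 192
 190 189 189 190 189 190 191 190 189 191 189 190 190 190 190 189 190 18
[... 564 characters left out ...]
123 124 124 123 124 121 124 124 123 122 122 121 119 120 118 119 120 119
 119 118 119 119 117 117 118 118 117 117 118 117 120 118 121 126  63  67
  66 109 115 117 116 117 114 116 116 118 116 114 113 115 108 107 106 107
 106 107 105 104 104 115 110 110 109 108 105 100]
blk [187.1 252.3] 496.1 297.2 180.2 62.1 82.0
blocktop 2503 [454. 205.  70.] [539. 392.  86.] [494.8 294.4  75.8]
((496.3453674316406, 298.0302734375), (181.5924835205078, 62.08612823486328), 81.98335266113281)
mid 572 [479. 240.  95.] [512. 350. 210.] [496.6 296.7 162.2]
265 [490.1 248.9 157. ] [105. 170. 178. 180.] [479. 240.  95.] [503. 264. 181.]
307 [502.2 338.  166.6] [113. 172. 208. 209.] [495. 333.  96.] [512. 350. 210.]
```

View pics/zoom0.png

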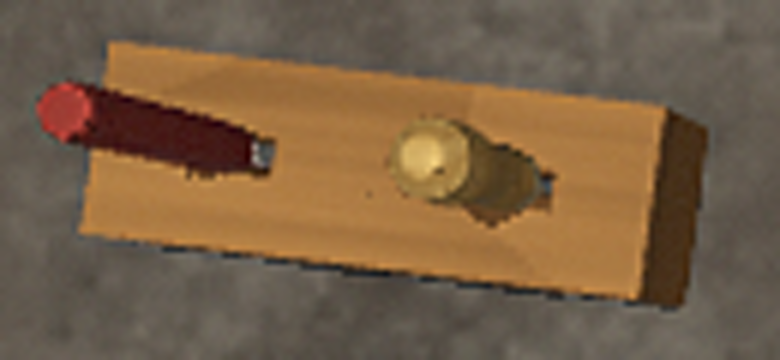

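View pics/zooms.png

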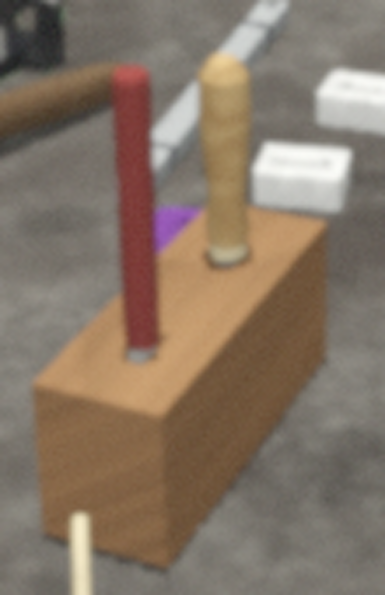

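The scraper is the wooden handle in the right (−y) slot, top at zoom (430,158). The chisel is in the left slot.

```bash
cat >> h.py <<'E'
from scipy.spatial.transform import Rotation as Ro
def rel(p,R,o=None):
    o=o or arm.observe(); R0=Ro.from_euler('xyz',o['eef_rot'])
    return R0.inv().apply(np.array(p)-o['eef_pos']).round(1), np.degrees((R0.inv()*R).as_rotvec()).round(2)
def down(yaw): return Ro.from_euler('xyz',[np.pi,0,np.radians(yaw)])
E
python3 - <<'E'
from h import *
d=pickle.load(open("top.pkl","rb")); s=pickle.load(open("side.pkl","rb"))
g=cv2.cvtColor(d["frame"],cv2.COLOR_BGR2GRAY).astype(float)
for u in (340,360,390,410): print(u,g[190:212,u-2:u+3].mean(1).round().astype(int))
# grooves: intensity-weighted dark columns
for u0 in (328,376,425):
    r=g[197:202,u0-6:u0+8].mean(0); w=np.clip(165-r,0,None); u=(w*np.arange(u0-6,u0+8)).sum()/w.sum()
    print('groove',u.round(2), ray(d,[u,199],16).round(1))
print('scraper top',ray(d,[130+430/6,225+158/6],181).round(1))
for nm,img,z in (('s',s,0),):
    h=cv2.cvtColor(s["frame"],cv2.COLOR_BGR2HSV); m=(h[...,0]>10)&(h[...,0]<28)&(h[...,1]>60)&(h[...,2]>110)
    for v in range(250,312,6):
        c=np.where(m[v,295:325])[0]
        print(v,c.size and (295+c.min(),295+c.max()))
    R,C=pose(s)
    for P in ([490,253,78],[490,253,181],[490,249,181]):
        q=R@(np.array(P)-C); print(P,s["fx"]*q[0]/q[2]+s["cx"],s["fy"]*q[1]/q[2]+s["cy"])
# first move: above blank_2
print(rel([467.6,-155.7,120],down(13.4)))
E
```

```text
340 [ 89  90  89  84  90 157 189 191 192 192 192 192 197 204 142  62  43  90
  86  84  83  83]
360 [ 94  95  92  86  92 169 190 191 189 190 192 193 199 202 133  62  90  91
  91  90  90  87]
390 [ 91  89  88  85  92 162 192 192 188 188 188 189 194 198 123  63  81  80
  80  81  80  80]
410 [ 98  94  90  93 102 165 192 191 188 186 189 189 192 201 117  59 110 106
 103 100 101  98]
groove 328.06 [[606.6  34.9  16. ]]
groove 376.13 [[604.2 -64.2  16. ]]
groove 425.02 [[ 601.8 -164.9   16. ]]
scraper top [[489.7 249.4 181. ]]
250 (np.int64(305), np.int64(307))
256 (np.int64(301), np.int64(316))
262 (np.int64(303), np.int64(316))
268 (np.int64(302), np.int64(316))
274 (np.int64(302), np.int64(316))
280 (np.int64(303), np.int64(315))
286 (np.int64(304), np.int64(315))
292 (np.int64(304), np.int64(315))
298 (np.int64(301), np.int64(324))
304 (np.int64(295), np.int64(324))
310 (np.int64(295), np.int64(324))
[490, 253, 78] 310.0923626371283 307.3867467079548
[490, 253, 181] 308.71508624092206 251.5149954732626
[490, 249, 181] 309.44755432193466 250.55440394912134
(array([ 413.6, -356.5,  111.1]), array([-0.06,  0.  ,  1.14]))
```

>>> {"method": "drive_tool", "body": {
  "rows": [
    {"x":414,"y":-356,"z":110,"wz":-1.1,"fingers":1},
    {"x":414,"y":-356,"z":110,"wz":-1.1,"fingers":1},
    {"x":414,"y":-356,"z":110,"wz":-1.1,"fingers":1},
    {"x":414,"y":-356,"z":110,"wz":-1.1,"fingers":1},
    {"x":414,"y":-356,"z":110,"wz":-1.1,"fingers":1},
    {"x":414,"y":-356,"z":110,"wz":-1.1,"fingers":1},
    {"x":414,"y":-356,"z":110,"wz":-1.1,"fingers":1},
    {"x":414,"y":-356,"z":110,"wz":-1.1,"fingers":1},
    {"x":414,"y":-356,"z":110,"wz":-1.1,"fingers":1},
    {"x":414,"y":-356,"z":110,"wz":-1.1,"fingers":1}
  ]
}}

```text
invalid input
```

```bash
python3 - <<'E'
from h import *
d=pickle.load(open("top.pkl","rb"))
g=cv2.cvtColor(d["frame"],cv2.COLOR_BGR2GRAY).astype(float)
B=[];F=[]
for u in range(308,448):
    if min(abs(u-c) for c in (328,376,425,311,445))<5: continue
    p=g[190:212,u]; 
    i=np.argmax(p[3:7]>140)+3; B.append((u,190+i-1+(140-p[i-1])/(p[i]-p[i-1])))
    j=11+np.argmax(p[11:]<130); F.append((u,190+j-1+(p[j-1]-130)/(p[j-1]-p[j])))
for nm,L in (('back',B),('front',F)):
    w=ray(d,L,16); c=np.polyfit(w[:,1],w[:,0],1); r=w[:,0]-np.polyval(c,w[:,1]); k=abs(r)<1; c=np.polyfit(w[k,1],w[k,0],1)
    print(nm,k.sum(),len(k),'yaw',-np.degrees(np.arctan(c[0])),'x at -64.7',np.polyval(c,-64.7))
o=arm.observe(); print(o['t'],o['eef_pos'],o['eef_rot'],rel([467.6,-155.7,120],down(13.4)))
E
```

```text
back 97 98 yaw -1.2207181483311154 x at -64.7 613.234330074605
front 98 98 yaw -1.0830158889701036 x at -64.7 593.7361666700318
0.1 [ 156.82029501 -604.68721826  230.76511213] [-3.14054207e+00  5.57406968e-05  2.53798189e-01] (array([ 413.6, -356.5,  111.1]), array([-0.06,  0.  ,  1.14]))
```

>>> {"method": "drive_tool", "body": {
  "rows": [
    {"x":414,"y":-356,"z":110,"wx":0,"wy":0,"wz":1.1,"fingers":1},
    {"x":414,"y":-356,"z":110,"wx":0,"wy":0,"wz":1.1,"fingers":1},
    {"x":414,"y":-356,"z":110,"wx":0,"wy":0,"wz":1.1,"fingers":1},
    {"x":414,"y":-356,"z":110,"wx":0,"wy":0,"wz":1.1,"fingers":1},
    {"x":414,"y":-356,"z":110,"wx":0,"wy":0,"wz":1.1,"fingers":1},
    {"x":414,"y":-356,"z":110,"wx":0,"wy":0,"wz":1.1,"fingers":1},
    {"x":414,"y":-356,"z":110,"wx":0,"wy":0,"wz":1.1,"fingers":1},
    {"x":414,"y":-356,"z":110,"wx":0,"wy":0,"wz":1.1,"fingers":1},
    {"x":414,"y":-356,"z":110,"wx":0,"wy":0,"wz":1.1,"fingers":1},
    {"x":414,"y":-356,"z":110,"wx":0,"wy":0,"wz":1.1,"fingers":1}
  ],
  "newtons": 40
}}

```text
t: 1.1
eef_pos: [437.1, -200.6, 132.2]
eef_rot: [-3.142, -0.0, 0.234]
ft_force: [1.5, -0.7, -1.4]
gripper_width: 85.3
finger_force: 0.0
```

>>> {"method": "drive_tool", "body": {
  "rows": [
    {"x":30,"y":-30,"z":12,"wx":0,"wy":0,"wz":0,"fingers":1},
    {"x":30,"y":-30,"z":12,"wx":0,"wy":0,"wz":0,"fingers":1},
    {"x":30,"y":-30,"z":12,"wx":0,"wy":0,"wz":0,"fingers":1},
    {"x":30,"y":-30,"z":12,"wx":0,"wy":0,"wz":0,"fingers":1}
  ]
}}

```text
t: 1.5
eef_pos: [458.1, -167.0, 120.6]
eef_rot: [3.141, 0.0, 0.233]
ft_force: [0.1, -0.6, -0.0]
gripper_width: 85.4
finger_force: 0.0
```

```bash
python3 - <<'E'
from h import *
o=arm.observe(); print(o['t'],o['eef_pos'],o['eef_rot'],o['joint_velocities'].round(3),rel([467.6,-155.7,2],down(13.4)))
E
```

```text
1.5 [ 458.1214537  -167.01458444  120.57829131] [3.14138988e+00 4.41366081e-04 2.33473255e-01] [ 0.015 -0.006  0.001 -0.001 -0.001 -0.    -0.001] (array([ 11.9,  -8.8, 118.6]), array([ 0.01,  0.03, -0.02]))
```

>>> {"method": "drive_tool", "body": {
  "rows": [
    {"x":12,"y":-9,"z":40,"wx":0,"wy":0,"wz":0,"fingers":1},
    {"x":12,"y":-9,"z":80,"wx":0,"wy":0,"wz":0,"fingers":1},
    {"x":12,"y":-9,"z":105,"wx":0,"wy":0,"wz":0,"fingers":1},
    {"x":12,"y":-9,"z":118,"wx":0,"wy":0,"wz":0,"fingers":1},
    {"x":12,"y":-9,"z":118,"wx":0,"wy":0,"wz":0,"fingers":0.3},
    {"x":12,"y":-9,"z":118,"wx":0,"wy":0,"wz":0,"fingers":0.3},
    {"x":12,"y":-9,"z":118,"wx":0,"wy":0,"wz":0,"fingers":0.3},
    {"x":12,"y":-9,"z":118,"wx":0,"wy":0,"wz":0,"fingers":0.3},
    {"x":12,"y":-9,"z":118,"wx":0,"wy":0,"wz":0,"fingers":0.3},
    {"x":12,"y":-9,"z":118,"wx":0,"wy":0,"wz":0,"fingers":0.3}
  ],
  "newtons": 30
}}

```text
t: 2.5
eef_pos: [468.9, -155.1, 3.9]
eef_rot: [3.14, -0.002, 0.234]
ft_force: [-2.0, 0.4, 10.0]
gripper_width: 37.2
finger_force: 29.4
```

```bash
cat >> h.py <<'E'
YB=-1.15; BX=np.array([np.cos(np.radians(YB)),np.sin(np.radians(YB))]); BY=np.array([-BX[1],BX[0]])
G1=np.array([593.6,-64.7])
def tgt(i,off): return G1+(1-i)*100*BY-BX*off   # off: centre distance in front of the face
E
python3 - <<'E'
from h import *
o=arm.observe(); print(o['t'],o['eef_pos'],o['eef_rot'],o['gripper_width'],o['finger_force'],o['ft_force'].round(1))
for off in (36,26): 
  p=tgt(2,off); print(p,rel([*p,o['eef_pos'][2]],down(YB)))
E
```

```text
2.5 [ 468.91099216 -155.09507128    3.92726306] [ 3.14044053e+00 -1.77538096e-03  2.34153574e-01] 37.186410561691275 29.376369416713715 [-2.   0.4 10. ]
[ 555.6002573  -163.95734005] (array([82.3, 28.7,  0.2]), array([ 0.05, -0.11, 14.57]))
[ 565.59824308 -164.15803944] (array([91.9, 31.2,  0.2]), array([ 0.05, -0.11, 14.57]))
```

>>> {"method": "drive_tool", "body": {
  "rows": [
    {"x":16,"y":6,"z":-1,"wx":0,"wy":0,"wz":4,"fingers":0.3},
    {"x":34,"y":12,"z":-1,"wx":0,"wy":0,"wz":8,"fingers":0.3},
    {"x":52,"y":18,"z":-1,"wx":0,"wy":0,"wz":12,"fingers":0.3},
    {"x":68,"y":24,"z":-1,"wx":0,"wy":0,"wz":14.6,"fingers":0.3},
    {"x":80,"y":28.5,"z":-1,"wx":0,"wy":0,"wz":14.6,"fingers":0.3},
    {"x":82,"y":29,"z":-1,"wx":0,"wy":0,"wz":14.6,"fingers":0.3},
    {"x":82,"y":29,"z":-1,"wx":0,"wy":0,"wz":14.6,"fingers":0.3}
  ]
}}

```text
t: 3.2
eef_pos: [554.6, -163.8, 4.0]
eef_rot: [-3.142, -0.0, -0.02]
ft_force: [1.0, 0.0, -0.2]
gripper_width: 37.6
finger_force: 30.2
```

```bash
cat >> h.py <<'E'
def look(name=None):
    d=cam("top"); m=blanks(d); m[:,:290]=0; m[:180]=0; m[310:]=0; m[:,470:]=0
    for o in comps(d,m,22,60): print(*o)
    if name: cv2.imwrite(name,cv2.resize(d["frame"][180:300,290:470],None,fx=4,fy=4,interpolation=cv2.INTER_CUBIC))
def st(): 
    o=arm.observe(); print(o['t'],o['eef_pos'].round(1),np.degrees(o['eef_rot']).round(2),'w',o['gripper_width'].round(1),'F',round(o['finger_force'],1),o['ft_force'].round(1)); return o
E
python3 - <<'E'
from h import *
o=st(); 
for off in (36,26): print(rel([*tgt(2,off),o['eef_pos'][2]],down(YB)))
E
```

```text
Traceback (most recent call last):
  File "h.py", line 38, in st
    o=arm.observe(); print(o['t'],o['eef_pos'].round(1),np.degrees(o['eef_rot']).round(2),'w',o['gripper_width'].round(1),'F',round(o['finger_force'],1),o['ft_force'].round(1)); return o
                                                                                              ^^^^^^^^^^^^^^^^^^^^^^^^
AttributeError: 'float' object has no attribute 'round'
```

>>> {"method": "drive_tool", "body": {
  "rows": [
    {"x":4,"y":0.3,"z":0,"wx":0,"wy":0,"wz":0,"fingers":0.3},
    {"x":7,"y":0.3,"z":0,"wx":0,"wy":0,"wz":0,"fingers":0.3},
    {"x":9,"y":0.3,"z":0,"wx":0,"wy":0,"wz":0,"fingers":0.3},
    {"x":10,"y":0.3,"z":0,"wx":0,"wy":0,"wz":0,"fingers":0.3},
    {"x":11,"y":0.3,"z":0,"wx":0,"wy":0,"wz":0,"fingers":0.3},
    {"x":12,"y":0.3,"z":0,"wx":0,"wy":0,"wz":0,"fingers":0.3},
    {"x":12,"y":0.3,"z":0,"wx":0,"wy":0,"wz":0,"fingers":0.3}
  ]
}}

```text
t: 3.9
eef_pos: [566.1, -164.5, 4.0]
eef_rot: [3.141, 0.001, -0.02]
ft_force: [-3.7, 0.1, 8.1]
gripper_width: 37.2
finger_force: 31.2
```

```bash
sed -i "s/o\['gripper_width'\].round(1)/round(o['gripper_width'],1)/" h.py; python3 - <<'E'
from h import *
o=st(); 
for off in (36,26): print(rel([*tgt(2,off),o['eef_pos'][2]],down(YB)))
E
```

```text
3.9 [ 566.1 -164.5    4. ] [ 1.7999e+02  3.0000e-02 -1.1700e+00] w 37.2 F 31.2 [-3.7  0.1  8.1]
(array([-10.5,  -0.3,   0. ]), array([ 0.01,  0.03, -0.02]))
(array([-0.5, -0.4,  0. ]), array([ 0.01,  0.03, -0.02]))
```

>>> {"method": "drive_tool", "body": {
  "rows": [
    {"x":1,"y":0,"z":-0.5,"wx":0,"wy":0,"wz":0,"fingers":0.3},
    {"x":2,"y":0,"z":-0.5,"wx":0,"wy":0,"wz":0,"fingers":0.3},
    {"x":3,"y":0,"z":-0.5,"wx":0,"wy":0,"wz":0,"fingers":0.3},
    {"x":3,"y":0,"z":-0.5,"wx":0,"wy":0,"wz":0,"fingers":0.3}
  ]
}}

```text
t: 4.3
eef_pos: [567.1, -164.5, 4.0]
eef_rot: [-3.141, 0.005, -0.021]
ft_force: [-15.0, 0.5, 14.1]
gripper_width: 37.6
finger_force: 32.1
```

>>> {"method": "drive_tool", "body": {
  "rows": [
    {"x":2,"y":0,"z":-0.5,"wx":0,"wy":0,"wz":0,"fingers":0.8},
    {"x":1,"y":0,"z":-0.5,"wx":0,"wy":0,"wz":0,"fingers":1},
    {"x":0,"y":0,"z":-0.5,"wx":0,"wy":0,"wz":0,"fingers":1},
    {"x":0,"y":0,"z":-30,"wx":0,"wy":0,"wz":0,"fingers":1},
    {"x":0,"y":0,"z":-60,"wx":0,"wy":0,"wz":0,"fingers":1},
    {"x":-35,"y":-35,"z":-60,"wx":0,"wy":0,"wz":0,"fingers":1},
    {"x":-69,"y":-70,"z":-60,"wx":0,"wy":0,"wz":-0.5,"fingers":1},
    {"x":-69,"y":-97,"z":-60,"wx":0,"wy":0,"wz":-0.5,"fingers":1},
    {"x":-69,"y":-97,"z":-60,"wx":0,"wy":0,"wz":-0.5,"fingers":1},
    {"x":-69,"y":-97,"z":-60,"wx":0,"wy":0,"wz":-0.5,"fingers":1}
  ]
}}

```text
t: 5.3
eef_pos: [503.1, -65.8, 64.3]
eef_rot: [3.141, -0.001, -0.01]
ft_force: [0.0, -0.9, -0.9]
gripper_width: 85.5
finger_force: 0.0
```

```bash
python3 - <<'E'
from h import *
o=st(); print(rel([499.2,-68.1,3],down(-1.8))); look()
E
```

```text
5.3 [503.1 -65.8  64.3] [ 1.7999e+02 -4.0000e-02 -5.9000e-01] w 85.5 F 0.0 [ 0.  -0.9 -0.9]
(array([-3.9,  2.4, 61.3]), array([ 0.01, -0.04,  1.21]))
[324.4 245. ] 510.8 44.3 52.4 38.2 4.4
[464.4 214.6] 562.2 -237.3 41.2 28.5 -3.1
[379.3 223.5] 546.2 -72.8 84.5 34.8 -1.8
[315.5 200. ] 603.9 60.7 43.2 16.7 88.6
[343.5 199.3] 603.6 2.2 57.5 18.7 88.6
```

>>> {"method": "drive_tool", "body": {
  "rows": [
    {"x":-4,"y":2.4,"z":20,"wx":0,"wy":0,"wz":1.2,"fingers":1},
    {"x":-4,"y":2.4,"z":45,"wx":0,"wy":0,"wz":1.2,"fingers":1},
    {"x":-4,"y":2.4,"z":60,"wx":0,"wy":0,"wz":1.2,"fingers":1},
    {"x":-4,"y":2.4,"z":60,"wx":0,"wy":0,"wz":1.2,"fingers":0.3},
    {"x":-4,"y":2.4,"z":60,"wx":0,"wy":0,"wz":1.2,"fingers":0.3},
    {"x":-4,"y":2.4,"z":60,"wx":0,"wy":0,"wz":1.2,"fingers":0.3},
    {"x":-4,"y":2.4,"z":60,"wx":0,"wy":0,"wz":1.2,"fingers":0.3},
    {"x":-4,"y":2.4,"z":60,"wx":0,"wy":0,"wz":1.2,"fingers":0.3},
    {"x":-4,"y":2.4,"z":60,"wx":0,"wy":0,"wz":1.2,"fingers":0.3}
  ]
}}

```text
t: 6.25
eef_pos: [499.2, -68.7, 5.0]
eef_rot: [3.141, -0.002, -0.033]
ft_force: [-1.3, -1.4, 8.1]
gripper_width: 37.3
finger_force: 30.9
```

```bash
python3 - <<'E'
from h import *
o=st(); 
for off in (36,26): print(rel([*tgt(1,off),o['eef_pos'][2]],down(YB)))
E
```

```text
6.25 [499.2 -68.7   5. ] [ 1.7998e+02 -9.0000e-02 -1.8800e+00] w 37.3 F 30.9 [-1.3 -1.4  8.1]
(array([58.2, -6.7,  0.1]), array([ 0.02, -0.09, -0.73]))
(array([68.2, -6.8,  0.1]), array([ 0.02, -0.09, -0.73]))
```

>>> {"method": "drive_tool", "body": {
  "rows": [
    {"x":18,"y":-2,"z":-1,"wx":0,"wy":0,"wz":-0.7,"fingers":0.3},
    {"x":38,"y":-5,"z":-1,"wx":0,"wy":0,"wz":-0.7,"fingers":0.3},
    {"x":54,"y":-6.8,"z":-1,"wx":0,"wy":0,"wz":-0.7,"fingers":0.3},
    {"x":60,"y":-6.8,"z":-1,"wx":0,"wy":0,"wz":-0.7,"fingers":0.3},
    {"x":63,"y":-6.8,"z":-1,"wx":0,"wy":0,"wz":-0.7,"fingers":0.3},
    {"x":66,"y":-6.8,"z":-1,"wx":0,"wy":0,"wz":-0.7,"fingers":0.3},
    {"x":68,"y":-6.8,"z":-1,"wx":0,"wy":0,"wz":-0.7,"fingers":0.3},
    {"x":69,"y":-6.8,"z":-1,"wx":0,"wy":0,"wz":-0.7,"fingers":0.3},
    {"x":70,"y":-6.8,"z":-1,"wx":0,"wy":0,"wz":-0.7,"fingers":0.3},
    {"x":70,"y":-6.8,"z":-1,"wx":0,"wy":0,"wz":-0.7,"fingers":0.3}
  ]
}}

```text
t: 7.25
eef_pos: [567.1, -63.9, 5.0]
eef_rot: [3.141, 0.003, -0.02]
ft_force: [-9.3, 0.3, 9.7]
gripper_width: 37.4
finger_force: 31.4
```

```bash
python3 - <<'E'
from h import *
o=st(); 
for off in (36,26): print(rel([*tgt(1,off),o['eef_pos'][2]],down(YB)))
E
```

```text
7.25 [567.1 -63.9   5. ] [179.99   0.18  -1.16] w 37.4 F 31.4 [-9.3  0.3  9.7]
(array([-9.5,  0.2,  0. ]), array([ 0.01,  0.18, -0.01]))
(array([ 0.5,  0.2, -0. ]), array([ 0.01,  0.18, -0.01]))
```

>>> {"method": "drive_tool", "body": {
  "rows": [
    {"x":1,"y":0,"z":0,"wx":0,"wy":0,"wz":0,"fingers":0.3},
    {"x":2,"y":0,"z":0,"wx":0,"wy":0,"wz":0,"fingers":0.3},
    {"x":1,"y":0,"z":0,"wx":0,"wy":0,"wz":0,"fingers":0.8},
    {"x":0,"y":0,"z":0,"wx":0,"wy":0,"wz":0,"fingers":1},
    {"x":0,"y":0,"z":-30,"wx":0,"wy":0,"wz":0,"fingers":1},
    {"x":0,"y":0,"z":-60,"wx":0,"wy":0,"wz":0,"fingers":1},
    {"x":-30,"y":-40,"z":-60,"wx":0,"wy":0,"wz":-3,"fingers":1},
    {"x":-58,"y":-80,"z":-60,"wx":0,"wy":0,"wz":-5.9,"fingers":1},
    {"x":-58,"y":-107,"z":-60,"wx":0,"wy":0,"wz":-5.9,"fingers":1},
    {"x":-58,"y":-107,"z":-60,"wx":0,"wy":0,"wz":-5.9,"fingers":1}
  ]
}}

```text
t: 8.25
eef_pos: [512.9, 48.5, 65.4]
eef_rot: [-3.14, -0.001, 0.088]
ft_force: [1.3, -0.4, 0.4]
gripper_width: 85.2
finger_force: 0.0
```

```bash
python3 - <<'E'
from h import *
o=st(); print(rel([510.8,44.3,4],down(4.7))); look()
E
```

```text
8.25 [512.9  48.5  65.4] [-1.799e+02 -7.000e-02  5.040e+00] w 85.2 F 0.0 [ 1.3 -0.4  0.4]
(array([-2.5,  4.1, 61.4]), array([-0.1 , -0.07,  0.34]))
[403.4 206.9] 575.1 -112.8 198.5 70.3 88.6
```

>>> {"method": "drive_tool", "body": {
  "rows": [
    {"x":-2.5,"y":3,"z":20,"wx":0,"wy":0,"wz":0.3,"fingers":1},
    {"x":-2.5,"y":3,"z":45,"wx":0,"wy":0,"wz":0.3,"fingers":1},
    {"x":-2.5,"y":3,"z":60,"wx":0,"wy":0,"wz":0.3,"fingers":1},
    {"x":-2.5,"y":3,"z":60,"wx":0,"wy":0,"wz":0.3,"fingers":0.3},
    {"x":-2.5,"y":3,"z":60,"wx":0,"wy":0,"wz":0.3,"fingers":0.3},
    {"x":-2.5,"y":3,"z":60,"wx":0,"wy":0,"wz":0.3,"fingers":0.3},
    {"x":-2.5,"y":3,"z":60,"wx":0,"wy":0,"wz":0.3,"fingers":0.3},
    {"x":-2.5,"y":3,"z":60,"wx":0,"wy":0,"wz":0.3,"fingers":0.3},
    {"x":-2.5,"y":3,"z":60,"wx":0,"wy":0,"wz":0.3,"fingers":0.3}
  ]
}}

```text
t: 9.2
eef_pos: [511.4, 40.9, 6.0]
eef_rot: [3.142, -0.002, 0.077]
ft_force: [-0.8, -1.5, 7.3]
gripper_width: 37.1
finger_force: 30.5
```

```bash
python3 - <<'E'
from h import *
o=st(); 
for off in (36,26): print(rel([*tgt(0,off),o['eef_pos'][2]],down(YB)))
E
```

```text
9.2 [511.4  40.9   6. ] [ 1.80e+02 -9.00e-02  4.42e+00] w 37.1 F 30.5 [-0.8 -1.5  7.3]
(array([47.7,  8.6,  0.1]), array([-0.  , -0.09,  5.57]))
(array([57.6,  9.6,  0.1]), array([-0.  , -0.09,  5.57]))
```

>>> {"method": "drive_tool", "body": {
  "rows": [
    {"x":16,"y":3,"z":-1,"wx":0,"wy":0,"wz":2,"fingers":0.3},
    {"x":32,"y":6,"z":-1,"wx":0,"wy":0,"wz":4,"fingers":0.3},
    {"x":44,"y":8.6,"z":-1,"wx":0,"wy":0,"wz":5.6,"fingers":0.3},
    {"x":49,"y":9.4,"z":-1,"wx":0,"wy":0,"wz":5.6,"fingers":0.3},
    {"x":53,"y":9.6,"z":-1,"wx":0,"wy":0,"wz":5.6,"fingers":0.3},
    {"x":56,"y":9.6,"z":-1,"wx":0,"wy":0,"wz":5.6,"fingers":0.3},
    {"x":58,"y":9.6,"z":-1,"wx":0,"wy":0,"wz":5.6,"fingers":0.3},
    {"x":59,"y":9.6,"z":-1,"wx":0,"wy":0,"wz":5.6,"fingers":0.3},
    {"x":60,"y":9.6,"z":-1,"wx":0,"wy":0,"wz":5.6,"fingers":0.3},
    {"x":60,"y":9.6,"z":-1,"wx":0,"wy":0,"wz":5.6,"fingers":0.3}
  ]
}}

```text
t: 10.2
eef_pos: [570.1, 36.2, 6.1]
eef_rot: [3.141, 0.002, -0.02]
ft_force: [-7.1, 0.6, 7.1]
gripper_width: 37.2
finger_force: 31.1
```

```bash
python3 - <<'E'
from h import *
o=st(); 
print(rel([*tgt(0,26),o['eef_pos'][2]],down(YB)))
E
```

```text
10.2 [570.1  36.2   6.1] [ 1.7999e+02  1.3000e-01 -1.1500e+00] w 37.2 F 31.1 [-7.1  0.6  7.1]
(array([-0.5,  0.4,  0. ]), array([0.01, 0.13, 0.  ]))
```

>>> {"method": "drive_tool", "body": {
  "rows": [
    {"x":1,"y":0,"z":0,"wx":0,"wy":0,"wz":0,"fingers":0.3},
    {"x":2.5,"y":0,"z":0,"wx":0,"wy":0,"wz":0,"fingers":0.3},
    {"x":1.5,"y":0,"z":0,"wx":0,"wy":0,"wz":0,"fingers":0.8},
    {"x":0,"y":0,"z":0,"wx":0,"wy":0,"wz":0,"fingers":1},
    {"x":0,"y":0,"z":-40,"wx":0,"wy":0,"wz":0,"fingers":1},
    {"x":-30,"y":-20,"z":-80,"wx":0,"wy":0,"wz":0,"fingers":1},
    {"x":-60,"y":-60,"z":-120,"wx":0,"wy":0,"wz":3,"fingers":0.65},
    {"x":-80,"y":-100,"z":-160,"wx":0,"wy":0,"wz":6,"fingers":0.65},
    {"x":-80,"y":-130,"z":-200,"wx":0,"wy":0,"wz":7,"fingers":0.65},
    {"x":-80,"y":-150,"z":-240,"wx":0,"wy":0,"wz":7,"fingers":0.65}
  ]
}}

```text
t: 11.2
eef_pos: [493.8, 179.0, 230.2]
eef_rot: [-3.142, 0.0, -0.142]
ft_force: [0.4, 0.1, -0.3]
gripper_width: 55.1
finger_force: 0.0
```

```bash
python3 - <<'E'
from h import *
o=st(); look("pics/row1.png")
E
```

```text
11.2 [493.8 179.  230.2] [-1.80e+02  2.00e-02 -8.12e+00] w 55.1 F 0.0 [ 0.4  0.1 -0.3]
[377.2 207.1] 576.2 -64.5 294.9 70.3 88.6
```

View pics/row1.png

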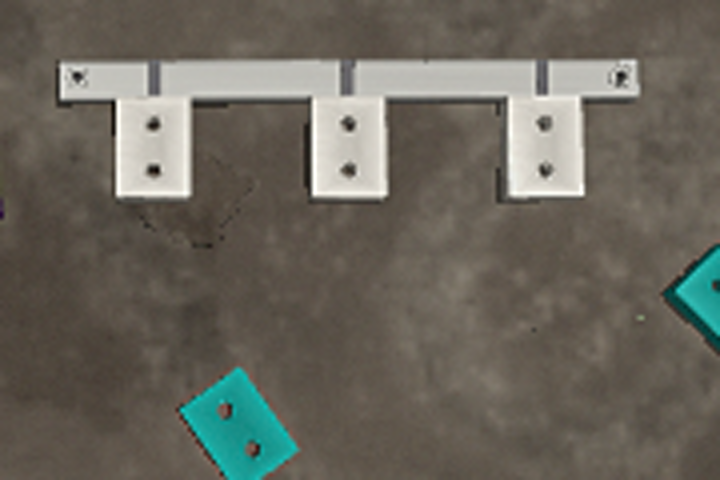

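The row looks right: the blanks are at zoom x 153, 349 and 545, against grooves at 154, 347 and 541, and each touches the bar. I'll check it to sub-pixel level next.

```bash
python3 - <<'E'
from h import *
d=cam("top"); pickle.dump(d,open("top2.pkl","wb"))
g=cv2.cvtColor(d["frame"],cv2.COLOR_BGR2GRAY).astype(float)
def sub(p,th,u0): # crossings
    s=p>th; k=np.where(s[1:]!=s[:-1])[0]; return [u0+i+(th-p[i])/(p[i+1]-p[i]) for i in k]
for i,uc in enumerate((328,377,426)):
    L=[];Rr=[];B=[]
    for v in range(208,227):
        p=g[v,uc-15:uc+16]; c=sub(p,150,uc-15); 
        if len(c)>=2: L.append((c[0],v)); Rr.append((c[-1],v))
    for u in range(uc-6,uc+7):
        c=sub(g[216:240,u],150,216); B.append((u,c[-1]))
    l=ray(d,L,22); r=ray(d,Rr,22); b=ray(d,B,22)
    fl=np.polyfit(l[:,0],l[:,1],1); fr=np.polyfit(r[:,0],r[:,1],1); fb=np.polyfit(b[:,1],b[:,0],1)
    gu=(328,376,425)[i]; q=g[197:202,gu-6:gu+8].mean(0); w=np.clip(165-q,0,None); u=(w*np.arange(gu-6,gu+8)).sum()/w.sum()
    gy=ray(d,[u,199],16)[0]
    n=np.polyval(fl,567),np.polyval(fr,567); yc=sum(n)/2
    # groove line at x=567 along BX
    gl=gy[1]+(567-gy[0])*BX[1]/BX[0]
    print(i,'w',n[0]-n[1],'yc',yc,'groove',gl,'err',yc-gl,'yaw sides',np.degrees(np.arctan([fl[0],fr[0]])),'yaw back',-np.degrees(np.arctan(fb[0])),'back x vs bar', (b[:,0]-593.6-(b[:,1]+64.7)*BY[0]).mean())
print(rel([489.8,250.9,260],down(-8)), arm.observe()['t'])
E
```

```text
0 w 38.40488696901866 yc 36.13854266125911 groove 35.70166568753777 err 0.4368769737213398 yaw sides [-1.59819631 -1.40154607] yaw back -2.5307603383994364 back x vs bar -51.80738881356085
1 w 38.1772319109142 yc -63.852832228665676 groove -63.48023938657191 err -0.3725928420937663 yaw sides [-1.64679098 -0.32215475] yaw back -2.0423013131489216 back x vs bar -52.33309951212881
2 w 38.7918022830676 yc -163.99081619569182 groove -164.24910538044307 err 0.2582891847512485 yaw sides [-1.99083324 -1.44685474] yaw back -0.3275996168601337 back x vs bar -52.23433583843053
(array([-15.9, -67.6, -25.9]), array([-0.33, -0.37,  0.1 ])) 11.3
```

```bash
python3 - <<'E'
from h import *
R=Ro.from_euler('x',2,degrees=True)*down(-8); 
print(R.as_matrix()[:,2], rel([489.8,247.5,235],R), rel([489.8,251.6,119],R))
E
```

```text
[-1.73472348e-17  3.48994967e-02 -9.99390827e-01] (array([-15.6, -64.1,  -0.9]), array([ 1.65, -0.64,  0.1 ])) (array([-16.9, -67.5, 115.1]), array([ 1.65, -0.64,  0.1 ]))
```

>>> {"method": "drive_tool", "body": {
  "rows": [
    {"x":-16,"y":-30,"z":-3,"wx":1.6,"wy":-0.6,"wz":0.1,"fingers":0.65},
    {"x":-16,"y":-64,"z":-3,"wx":1.6,"wy":-0.6,"wz":0.1,"fingers":0.65},
    {"x":-16,"y":-64,"z":-3,"wx":1.6,"wy":-0.6,"wz":0.1,"fingers":0.65},
    {"x":-16,"y":-64,"z":-3,"wx":1.6,"wy":-0.6,"wz":0.1,"fingers":0.65},
    {"x":-16,"y":-64,"z":-3,"wx":1.6,"wy":-0.6,"wz":0.1,"fingers":0.65}
  ]
}}

```text
t: 11.8
eef_pos: [488.5, 241.8, 231.5]
eef_rot: [-3.114, 0.011, -0.145]
ft_force: [0.5, -0.1, 1.0]
gripper_width: 55.5
finger_force: 0.0
```

```bash
python3 - <<'E'
from h import *
R=Ro.from_euler('x',2,degrees=True)*down(-8); st()
print(rel([489.8,251.6,119],R))
E
```

```text
11.8 [488.5 241.8 231.5] [-178.44    0.61   -8.31] w 55.5 F 0.0 [ 0.5 -0.1  1. ]
(array([  1.1,  -6.8, 112.7]), array([ 0.41,  0.32, -0.32]))
```

>>> {"method": "drive_tool", "body": {
  "rows": [
    {"x":1,"y":-6,"z":0,"wx":0.4,"wy":0.3,"wz":-0.3,"fingers":0.65},
    {"x":1,"y":-6.5,"z":25,"wx":0.4,"wy":0.3,"wz":-0.3,"fingers":0.65},
    {"x":1,"y":-6.5,"z":50,"wx":0.4,"wy":0.3,"wz":-0.3,"fingers":0.65},
    {"x":1,"y":-6.5,"z":75,"wx":0.4,"wy":0.3,"wz":-0.3,"fingers":0.65},
    {"x":1,"y":-6.5,"z":95,"wx":0.4,"wy":0.3,"wz":-0.3,"fingers":0.65},
    {"x":1,"y":-6.5,"z":108,"wx":0.4,"wy":0.3,"wz":-0.3,"fingers":0.65},
    {"x":1,"y":-6.5,"z":112,"wx":0.4,"wy":0.3,"wz":-0.3,"fingers":0.65},
    {"x":1,"y":-6.5,"z":112,"wx":0.4,"wy":0.3,"wz":-0.3,"fingers":0.65}
  ]
}}

```text
t: 12.6
eef_pos: [489.7, 252.3, 120.0]
eef_rot: [-3.107, 0.005, -0.139]
ft_force: [-0.7, -0.7, 0.8]
gripper_width: 55.5
finger_force: 0.0
```

```bash
python3 - <<'E'
from h import *
R=Ro.from_euler('x',2,degrees=True)*down(-8); st()
print(rel([489.8,251.6,119],R))
s=cam("side"); cv2.imwrite("pics/side_g.png",cv2.resize(s["frame"][130:410,220:420],None,fx=2.1,fy=2.1,interpolation=cv2.INTER_CUBIC))
E
```

```text
12.6 [489.7 252.3 120. ] [-178.      0.3    -7.98] w 55.5 F 0.0 [-0.7 -0.7  0.8]
(array([0.2, 0.7, 0.9]), array([-0.02,  0.02,  0.02]))
```

View pics/side_g.png

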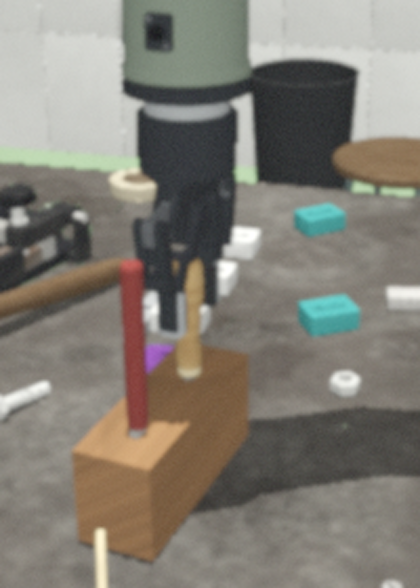

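The side view shows the near finger at (172,290) beside the handle at (188,300), offset as expected for its nearer position. The gripper is clear of the chisel at (135,350).

>>> {"method": "drive_tool", "body": {
  "rows": [
    {"x":0,"y":0,"z":1,"wx":0,"wy":0,"wz":0,"fingers":0.2},
    {"x":0,"y":0,"z":1,"wx":0,"wy":0,"wz":0,"fingers":0.1},
    {"x":0,"y":0,"z":1,"wx":0,"wy":0,"wz":0,"fingers":0.1},
    {"x":0,"y":0,"z":1,"wx":0,"wy":0,"wz":0,"fingers":0.1},
    {"x":0,"y":0,"z":1,"wx":0,"wy":0,"wz":0,"fingers":0.1},
    {"x":0,"y":0,"z":1,"wx":0,"wy":0,"wz":0,"fingers":0.1}
  ],
  "newtons": 70
}}

```text
t: 13.25
eef_pos: [489.9, 252.5, 119.6]
eef_rot: [-3.106, 0.004, -0.139]
ft_force: [-0.4, -0.1, 6.2]
gripper_width: 22.7
finger_force: 68.1
```

>>> {"method": "drive_tool", "body": {
  "rows": [
    {"x":0,"y":0,"z":-5,"wx":0,"wy":0,"wz":0,"fingers":0.1},
    {"x":0,"y":0,"z":-15,"wx":0,"wy":0,"wz":0,"fingers":0.1},
    {"x":0,"y":0,"z":-27,"wx":0,"wy":0,"wz":0,"fingers":0.1},
    {"x":0,"y":0,"z":-39,"wx":0,"wy":0,"wz":0,"fingers":0.1},
    {"x":0,"y":0,"z":-51,"wx":0,"wy":0,"wz":0,"fingers":0.1},
    {"x":0,"y":0,"z":-63,"wx":0,"wy":0,"wz":0,"fingers":0.1},
    {"x":0,"y":0,"z":-80,"wx":0,"wy":0,"wz":0,"fingers":0.1},
    {"x":0,"y":0,"z":-105,"wx":0,"wy":0,"wz":0,"fingers":0.1},
    {"x":0,"y":0,"z":-130,"wx":0,"wy":0,"wz":0,"fingers":0.1},
    {"x":0,"y":0,"z":-130,"wx":0,"wy":0,"wz":0,"fingers":0.1}
  ]
}}

```text
t: 14.25
eef_pos: [490.8, 248.3, 252.5]
eef_rot: [-3.104, 0.001, -0.139]
ft_force: [0.1, 0.4, -0.9]
gripper_width: 22.4
finger_force: 68.5
```

```bash
python3 - <<'E'
from h import *
st()
s=cam("side"); pickle.dump(s,open("s2.pkl","wb")); cv2.imwrite("pics/side_l.png",cv2.resize(s["frame"][80:400,200:420],None,fx=1.8,fy=1.8,interpolation=cv2.INTER_CUBIC))
# target options
tip=np.array([*tgt(1,26),62]); 
for yaw in (0,-8,30,-30,60,90):
    z=np.array([np.cos(np.radians(yaw))*.7071,np.sin(np.radians(yaw))*.7071,-.7071])
    R=Ro.from_euler('z',yaw,degrees=True)*Ro.from_euler('y',-45,degrees=True)*down(0)
    print(yaw,R.as_matrix()[:,2].round(2),'tcp',(tip-104*z).round(1),rel(tip-104*z,R))
E
```

```text
14.25 [490.8 248.3 252.5] [-1.7782e+02  7.0000e-02 -7.9800e+00] w 22.4 F 68.5 [ 0.1  0.4 -0.9]
0 [ 0.71 -0.   -0.71] tcp [494.1 -64.2 135.5] (array([ 47.5, 312.7, 103.6]), array([ 1.13, 44.94, -8.39]))
-8 [ 0.7  -0.1  -0.71] tcp [494.8 -53.9 135.5] (array([ 46.7, 302.4, 104. ]), array([-2.  , 45.16, -0.8 ]))
30 [ 0.61  0.35 -0.71] tcp [ 503.9 -100.9  135.5] (array([ 62.3, 347.7, 102.3]), array([ 12.92,  42.76, -36.77]))
-30 [ 0.61 -0.35 -0.71] tcp [503.9 -27.4 135.5] (array([ 52.1, 274.9, 105. ]), array([-10.59,  45.  ,  20.08]))
60 [ 0.35  0.61 -0.71] tcp [ 530.8 -127.9  135.5] (array([ 92.7, 370.6, 101.4]), array([ 24.75,  38.39, -64.95]))
90 [ 0.    0.71 -0.71] tcp [ 567.6 -137.7  135.5] (array([130.5, 375.2, 101.1]), array([ 36.57,  31.62, -92.83]))
```

View pics/side_l.png

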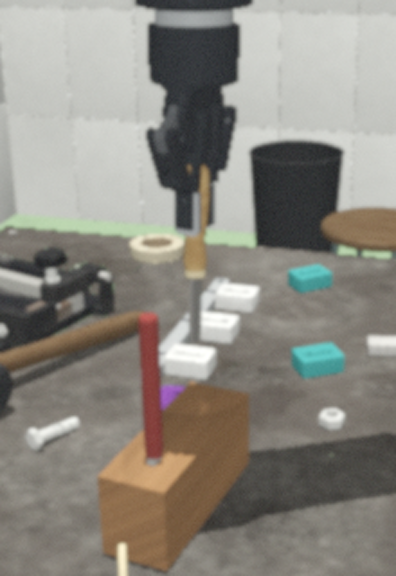

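The scraper is out of the block, with its blade hanging below the gripper at (196,300). The chisel still stands in its slot at (150,390).

>>> {"method": "drive_tool", "body": {
  "rows": [
    {"x":0,"y":40,"z":0,"wx":0,"wy":0,"wz":0,"fingers":0.1},
    {"x":10,"y":80,"z":0,"wx":0,"wy":0,"wz":0,"fingers":0.1},
    {"x":15,"y":120,"z":0,"wx":-0.3,"wy":7,"wz":0,"fingers":0.1},
    {"x":20,"y":160,"z":0,"wx":-0.6,"wy":14,"wz":-0.2,"fingers":0.1},
    {"x":30,"y":200,"z":0,"wx":-1,"wy":21,"wz":-0.4,"fingers":0.1},
    {"x":40,"y":240,"z":0,"wx":-1.3,"wy":28,"wz":-0.5,"fingers":0.1},
    {"x":46,"y":280,"z":0,"wx":-1.6,"wy":35,"wz":-0.6,"fingers":0.1},
    {"x":46,"y":302,"z":0,"wx":-2,"wy":42,"wz":-0.8,"fingers":0.1},
    {"x":46,"y":302,"z":0,"wx":-2,"wy":45,"wz":-0.8,"fingers":0.1},
    {"x":46,"y":302,"z":0,"wx":-2,"wy":45,"wz":-0.8,"fingers":0.1}
  ],
  "newtons": 80
}}

```text
t: 15.3
eef_pos: [474.3, -68.7, 296.2]
eef_rot: [-3.125, -0.682, -0.122]
ft_force: [0.6, 0.9, -2.0]
gripper_width: 22.9
finger_force: 78.4
```

```bash
cat >> h.py <<'E'
def fin(yaw=-8,h=57):
    tip=np.array([*tgt(1,26),h]); R=Ro.from_euler('z',yaw,degrees=True)*Ro.from_euler('y',-45,degrees=True)*down(0)
    return tip-104*R.as_matrix()[:,2],R
E
python3 - <<'E'
from h import *
o=st(); print(o['joint_pos'].round(2),Ro.from_euler('xyz',o['eef_rot']).as_matrix()[:,2],rel(*fin()))
E
```

```text
15.3 [474.3 -68.7 296.2] [-179.06  -39.05   -6.99] w 22.9 F 78.4 [ 0.6  0.9 -2. ]
[-0.43 -0.08  0.37  2.43  0.83  0.16 -2.52] [ 0.62720814 -0.06046448 -0.77650112] (array([-89.9, -14.9, 140.6]), array([-1.61,  5.96,  0.7 ]))
```

Tilting away from the robot runs joints 4, 6 and 7 into their limits. I'll slant sideways instead, with the tip toward +y and the hand on the −y side. First the tool goes back to pointing down.

```bash
python3 - <<'E'
from h import *
print(rel([540,-130,300],down(10)))
E
```

```text
(array([58.9, 53.5, 42. ]), array([  4.9 , -38.89, -16.01]))
```

>>> {"method": "drive_tool", "body": {
  "rows": [
    {"x":10,"y":8,"z":5,"wx":0.7,"wy":-5.5,"wz":-2.3,"fingers":0.1},
    {"x":20,"y":16,"z":12,"wx":1.4,"wy":-11,"wz":-4.6,"fingers":0.1},
    {"x":30,"y":26,"z":20,"wx":2.1,"wy":-17,"wz":-7,"fingers":0.1},
    {"x":40,"y":35,"z":27,"wx":2.9,"wy":-23,"wz":-9.5,"fingers":0.1},
    {"x":50,"y":45,"z":35,"wx":3.7,"wy":-29,"wz":-12,"fingers":0.1},
    {"x":59,"y":53,"z":42,"wx":4.4,"wy":-35,"wz":-14.5,"fingers":0.1},
    {"x":59,"y":53,"z":42,"wx":4.9,"wy":-38.9,"wz":-16,"fingers":0.1},
    {"x":59,"y":53,"z":42,"wx":4.9,"wy":-38.9,"wz":-16,"fingers":0.1},
    {"x":59,"y":53,"z":42,"wx":4.9,"wy":-38.9,"wz":-16,"fingers":0.1}
  ]
}}

```text
t: 16.2
eef_pos: [541.3, -131.7, 298.9]
eef_rot: [-3.14, 0.008, 0.172]
ft_force: [-1.0, 0.5, -0.4]
gripper_width: 22.4
finger_force: 78.4
```

```bash
cat >> h.py <<'E'
def fin2(yaw=10,h=57,az=0,a=45):
    tip=np.array([*tgt(1,26),h]); R=Ro.from_euler('zx',[0,0])*Ro.from_rotvec(np.radians(a)*np.array([np.cos(np.radians(az)),np.sin(np.radians(az)),0]))*down(yaw)
    return tip-104*R.as_matrix()[:,2],R
E
python3 - <<'E'
from h import *
o=st(); print(o['joint_pos'].round(2)); p,R=fin2(); print(p,R.as_matrix()[:,2]); print(rel([p[0],p[1],280],R))
E
```

```text
16.2 [ 541.3 -131.7  298.9] [-179.9     0.44    9.86] w 22.4 F 78.4 [-1.   0.5 -0.4]
[-0.33  0.41  0.65  1.72 -0.27  1.11 -1.  ]
[ 567.60523696 -137.71728684  130.53910524] [ 3.46944695e-17  7.07106781e-01 -7.07106781e-01]
(array([25.1, 10.5, 18.7]), array([44.23,  8.18, -0.31]))
```

>>> {"method": "drive_tool", "body": {
  "rows": [
    {"x":4,"y":2,"z":3,"wx":6,"wy":1.1,"wz":0,"fingers":0.1},
    {"x":8,"y":4,"z":6,"wx":12,"wy":2.2,"wz":0,"fingers":0.1},
    {"x":12,"y":5,"z":9,"wx":18,"wy":3.3,"wz":0,"fingers":0.1},
    {"x":16,"y":7,"z":12,"wx":24,"wy":4.4,"wz":-0.1,"fingers":0.1},
    {"x":20,"y":9,"z":15,"wx":30,"wy":5.5,"wz":-0.2,"fingers":0.1},
    {"x":25,"y":10,"z":18,"wx":36,"wy":6.6,"wz":-0.3,"fingers":0.1},
    {"x":25,"y":10,"z":18,"wx":42,"wy":7.7,"wz":-0.3,"fingers":0.1},
    {"x":25,"y":10,"z":18,"wx":44.2,"wy":8.2,"wz":-0.3,"fingers":0.1},
    {"x":25,"y":10,"z":18,"wx":44.2,"wy":8.2,"wz":-0.3,"fingers":0.1}
  ]
}}

```text
t: 17.1
eef_pos: [566.5, -137.9, 280.2]
eef_rot: [-2.365, -0.127, 0.119]
ft_force: [-0.7, 0.7, -2.0]
gripper_width: 22.5
finger_force: 78.5
```

```bash
python3 - <<'E'
from h import *
o=st(); print(o['joint_pos'].round(2)); p,R=fin2();print(Ro.from_euler('xyz',o['eef_rot']).as_matrix()[:,2]); print(rel([p[0],p[1],p[2]+20],R))
E
```

```text
17.1 [ 566.5 -137.9  280.2] [-135.53   -7.27    6.84] w 22.5 F 78.5 [-0.7  0.7 -2. ]
[ 0.26  0.68  0.38  1.52 -0.85  1.57 -0.51]
[ 0.00628982  0.70627893 -0.70790572]
(array([-15.3,  90.1,  91.9]), array([ 0.13, -0.34, -0.03]))
```

>>> {"method": "drive_tool", "body": {
  "rows": [
    {"x":-3,"y":18,"z":18.4,"wx":0.1,"wy":-0.3,"wz":0,"fingers":0.1},
    {"x":-6,"y":36,"z":36.8,"wx":0.1,"wy":-0.3,"wz":0,"fingers":0.1},
    {"x":-9,"y":54,"z":55,"wx":0.1,"wy":-0.3,"wz":0,"fingers":0.1},
    {"x":-12,"y":72,"z":73.5,"wx":0.1,"wy":-0.3,"wz":0,"fingers":0.1},
    {"x":-14,"y":84,"z":86,"wx":0.1,"wy":-0.3,"wz":0,"fingers":0.1},
    {"x":-15,"y":90,"z":92,"wx":0.1,"wy":-0.3,"wz":0,"fingers":0.1},
    {"x":-15,"y":90,"z":92,"wx":0.1,"wy":-0.3,"wz":0,"fingers":0.1}
  ]
}}

```text
t: 17.8
eef_pos: [568.8, -136.3, 151.8]
eef_rot: [-2.365, -0.125, 0.126]
ft_force: [0.0, 0.6, -0.7]
gripper_width: 22.9
finger_force: 78.5
```

```bash
python3 - <<'E'
from h import *
o=st(); print(o['joint_pos'].round(2)); p,R=fin2(); print(rel(p,R))
for n,(a,b,c,e) in (("top",(150,270,280,460)),("side",(140,330,250,460))):
    d=cam(n); pickle.dump(d,open(n+"3.pkl","wb")); f=d["frame"][a:b,c:e]; cv2.imwrite(f"pics/{n}3.png",cv2.resize(f,None,fx=3,fy=3,interpolation=cv2.INTER_CUBIC))
    Rc,C=pose(d); t=o['eef_pos']+104*Ro.from_euler('xyz',o['eef_rot']).as_matrix()[:,2]; q=Rc@(t-C); u=d["fx"]*q[0]/q[2]+d["cx"],d["fy"]*q[1]/q[2]+d["cy"]; print(n,t,u,((u[0]-c)*3,(u[1]-a)*3))
E
```

```text
17.8 [ 568.8 -136.3  151.8] [-135.5    -7.17    7.2 ] w 22.9 F 78.5 [ 0.   0.6 -0.7]
[ 0.28  0.84  0.34  1.58 -0.9   1.42 -0.36]
(array([-4. , 15.5, 14. ]), array([ 0.05, -0.01,  0.15]))
top [568.81662959 -62.81651414  78.15441677] (np.float64(379.0432426874423), np.float64(210.92069694072757)) (np.float64(297.1297280623268), np.float64(182.7620908221827))
side [568.81662959 -62.81651414  78.15441677] (np.float64(317.91952926162014), np.float64(235.33778908351218)) (np.float64(203.75858778486042), np.float64(286.01336725053653))
```

View pics/top3.png

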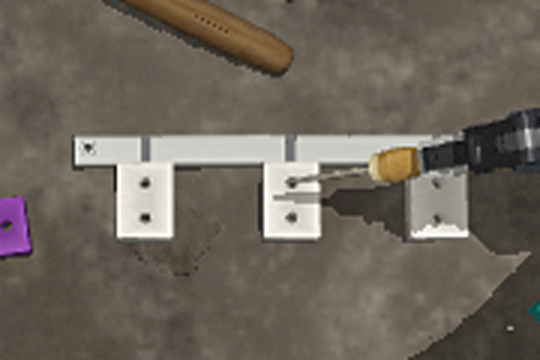

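View pics/side3.png

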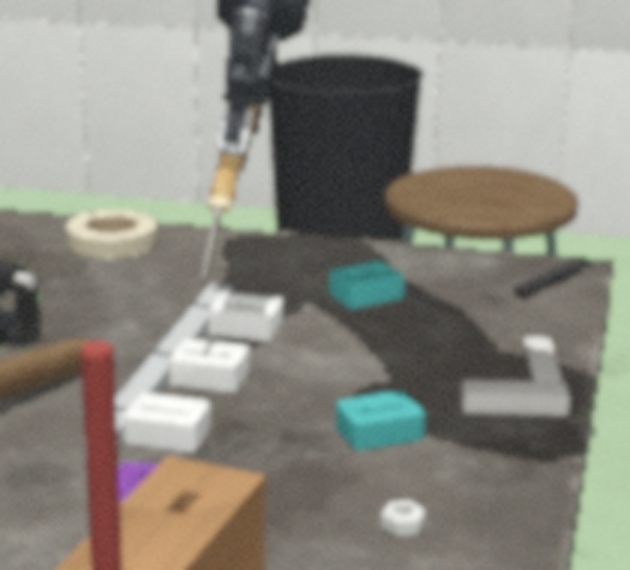

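```bash
python3 - <<'E'
from h import *
T=pickle.load(open("top3.pkl","rb"));S=pickle.load(open("side3.pkl","rb"))
off={'t':(280,150),'s':(250,140)}
def tri(a,b):
    A=[];y=[]
    for d,(u,v),(ox,oy) in ((T,a,off['t']),(S,b,off['s'])):
        R,C=pose(d); r=R.T@np.array([(u/3+ox-d["cx"])/d["fx"],(v/3+oy-d["cy"])/d["fy"],1]); r/=np.linalg.norm(r)
        M=np.eye(3)-np.outer(r,r); A.append(M); y.append(M@C)
    A=np.vstack(A);y=np.hstack(y); x,res,*_=np.linalg.lstsq(A,y,rcond=None); return x.round(1),res
t=tri((290,183),(205,278)); f=tri((374,175),(219,205)); print(t,f)
v=t[0]-f[0]; print(np.linalg.norm(v),np.degrees(np.arcsin(-v[2]/np.linalg.norm(v))))
print(T["frame"][208:214,366:392].mean(2).astype(int))
st()
E
```

```text
(array([566.7, -57.5,  87. ]), array([0.65580925])) (array([ 565.9, -103.6,  128.7]), array([7.16237989]))
62.16703306415707 42.12679405099523
[[ 95  93 251 231 224 221 217 219 214 213 211 216 214 213 220 221 193 158
  174 147 118 134 137 132 132 130]
 [ 92  90 250 230 222 220 217 213 222 218 126 100 129 161 132 102 107 108
  115 120 121 120 117  87  67  65]
 [ 88  74 251 231 224 222 218 216 218 119  99 106 105 120 123 122 118 143
  175 183  79  73  82  84  87  86]
 [ 37  74 253 235 227 224 219 218 220 168  89  38  89 190 221 226 230 234
  241 252 159  87  84  84  87  86]
 [ 39  73 253 234 226 224 221 219 219 196 140  83 157 214 213 218 222 226
  234 250 190  86  82  88  91  92]
 [ 37  75 254 238 231 228 224 224 219 216 220 223 217 210 213 217 222 229
  235 249 189  84  81  91  93  98]]
17.9 [ 569.2 -136.8  153. ] [-135.54   -7.26    7.18] w 22.6 F 78.5 [ 0.  -0.1  0.6]
```

>>> {"method": "drive_tool", "body": {
  "rows": [
    {"x":-1,"y":5,"z":5,"wx":-1,"wy":0,"wz":0,"fingers":0.1},
    {"x":-2,"y":10,"z":10,"wx":-2,"wy":0,"wz":0,"fingers":0.1},
    {"x":-3,"y":14,"z":13,"wx":-2,"wy":0,"wz":0,"fingers":0.1},
    {"x":-4,"y":16,"z":15,"wx":-2,"wy":0,"wz":0,"fingers":0.1},
    {"x":-4,"y":16,"z":15,"wx":-2,"wy":0,"wz":0,"fingers":0.1},
    {"x":-4,"y":16,"z":15,"wx":-2,"wy":0,"wz":0,"fingers":0.1},
    {"x":-4,"y":16,"z":15,"wx":-2,"wy":0,"wz":0,"fingers":0.1},
    {"x":-4,"y":16,"z":15,"wx":-2,"wy":0,"wz":0,"fingers":0.1},
    {"x":-4,"y":16,"z":15,"wx":-2,"wy":0,"wz":0,"fingers":0.1},
    {"x":-4,"y":16,"z":15,"wx":-2,"wy":0,"wz":0,"fingers":0.1}
  ]
}}

```text
t: 18.9
eef_pos: [567.7, -137.8, 129.9]
eef_rot: [-2.399, -0.126, 0.125]
ft_force: [0.7, 0.0, -0.5]
gripper_width: 22.4
finger_force: 78.5
```

```bash
python3 - <<'E'
from h import *
o=st(); z=Ro.from_euler('xyz',o['eef_rot']).as_matrix()[:,2]; print(z,o['eef_pos']+104*z,tgt(1,26),abs(o['joint_velocities']).max())
fs=[]
for n,(a,b,c,e) in (("top",(185,235,310,440)),("side",(205,275,270,370))):
    d=cam(n); fs.append(cv2.resize(d["frame"][a:b,c:e],(b-a and 5*(e-c) if n=="top" else 650,250 if n=="top" else 340),interpolation=cv2.INTER_CUBIC))
cv2.imwrite("pics/fin.png",np.vstack(fs))
E
```

```text
18.9 [ 567.7 -137.8  129.9] [-137.48   -7.21    7.16] w 22.4 F 78.5 [ 0.7  0.  -0.5]
[ 0.00760767  0.68212098 -0.73119976] [568.48891334 -66.83272582  53.80846518] [567.60523696 -64.17818159] 0.0017701828991056909
```

View pics/fin.png

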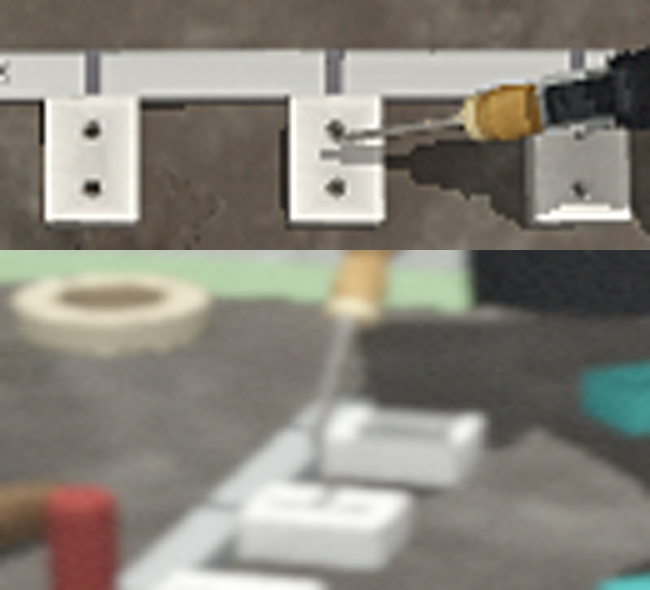

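The blade tip is at crop (340,137), directly over the middle blank once parallax is allowed for, and about 3–4 cm above it. The row is intact and the arm is at rest.

```bash
python3 -c "
from rig import workorder; print(workorder.close_job())"
```

```text
the job is handed in; nothing more can be done
None
```

The job is handed in at about 19 s of the 72 s: the three blanks stand against the stop bar, each within about 0.5 mm of its groove, and the arm is holding the scraper at about 45°, tip 3–4 cm above the centre of the middle blank, with the chisel left in its slot (no verdict was returned).

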